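# Slide a board under the spring flap of a programming jig

### The job

Load the green circuit board into the programming jig. With one fingertip press the red bar down and keep it down, so that the spring-closed flap stands open; meanwhile, with the other fingertip, push the board along its rails under the flap until it is fully home against the end stop, then let the bar go so that the flap's pins close on the board. Only touch and push: do not grasp or lift the board, and leave the blue board, the orange relay and the cutters where they lie.

Things in the scene. Friction and masses are not known exactly. Their poses are not given: they have to be found in the camera images.
- jig: Programming jig fixed on the mat: aluminium plate 6 mm thick, x -115 to 80, y -38 to 82 (mm, jig frame, as in all entries below). Origin on the mat, z 0, under the channel's middle line, level with the flap's front edge; x = the way the board is pushed, y = left, towards the red bar, z up. Behind the end stop a black box, top z 29.
- channel_mouth (a point): Front end of the board channel, x -113, y 0, z 24 (rail tops). Two black rails, y 14 to 32 either side, top z 24, carry the board's edges; between them a trough 28 wide, floor z 6, open at the front, in which a fingertip can reach below the board. Grey guides 5 high on the rails: 2 mm play each side of the board from x 0 on, flared in front of that to y +-29 at x -43.
- end_stop (a point): Middle of the end stop's face, x 50, y 0, z 24; the grey stop is 64 wide, top z 30.
- hinge_pin (a point): On the hinge pin of flap and bar, x 0, y 34, z 31. The pin runs along x; aluminium brackets hold it at x -111, -52 and 51 (8 mm cubes in plan, tops z 35).
- flap_angle (a joint): Opening of the flap and its red bar, rad: 0 shut, grows as the bar is pressed, stop at 0.88. Pale clear cover in a metal frame, x 0 to 47, y -22 to 38, z 40 shut; its right edge rises, to about z 77 at 0.75. Shut, its pins bar the board's way; from 0.3 up the board passes under. A spring shuts it: about 3 N at mid bar near 0.3, 5 N fully pressed. About 0.11 when clamped on the board.
- bar_mid (a point): On the upper face of the red press bar, 30 mm out from the hinge pin, at x -36; about y 62, z 43 shut, z 20 at 0.75. The bar is a flat plate 3 thick, x -116 to 44, from 14 to 44 mm out from the pin (y 47 to 75); shut it rises 20 degrees outwards, at 0.35 rad it is level. Press it down anywhere along its length; a fingertip can slide along it.
- flap: The rocker: clear cover with pins on the right of the hinge pin, red press bar on its left. Origin on the hinge pin at x 0, y 34, z 31 (not on the bar); axes as the jig's when shut. Under the cover a black bar with a row of ten brass pins, x 12 to 40, y 16, that touch the left rail when shut.
- board: Green board 61 x 42 x 2 mm, 30 g, with parts up to 10 higher, white connector at the rear end (front of the jig). Origin amid the board, 2 below its lower face (z 22 on the rails); its y axis = lengthwise, to the leading end. Ends 30 from the origin. Starts on the rails before the flap, a little crooked, origin x -62 to -48; home it is at x 19.5, leading end at the stop, last 10 mm still before the flap.
- blue_board: Bystander: loose blue circuit board 35 x 49 x 14 mm on the mat right of the jig; origin under its middle.
- orange_relay: Bystander: loose orange relay 12 x 28 x 25 mm on the mat left of the jig; origin under its middle.
- cutter: Bystander: loose side cutters with blue handles, 52 x 123 x 12 mm, on the mat right of the jig; origin under the middle.
There are look-alikes about, which are no part of the job. Of the things that look like the jig, take the one that is farthest to the robot's left at the start.

How it is judged:
On the way, in this order (a step that is already met when the one before it is completed fails the run):
1. a finger holds the red bar down and the flap open while the board still lies before the flap (value of joint flap_angle above 0.3 rad and contact force between the fingers and flap above 0.3 N and x of board in the frame of jig below -0.02 m), for 0.2 s.
2. the board is pushed home against the end stop while a finger still holds the flap open (value of joint flap_angle above 0.3 rad and contact force between the fingers and flap above 0.3 N and x of board in the frame of jig between 0.016 and 0.024 m and y of board in the frame of jig between -0.005 and 0.005 m), for 0.1 s.
At the end, for the whole second after the job is handed in: The board lies flat on its rails, at rest, within 4 mm of the end stop and square to within 0.1 rad, the flap has closed (0.06 to 0.2 rad) and its pins press on the board with more than 1 N (x of board in the frame of jig between 0.016 and 0.024 m and y of board in the frame of jig between -0.005 and 0.005 m and angle between the y axis of board and the x axis of jig, either way round below 0.1 rad and angle between board's own z axis and vertical below 0.06 rad and height (world z) of board below 0.026 m and value of joint flap_angle between 0.06 and 0.2 rad and contact force between flap and board above 1 N and linear speed of board below 0.01 m/s); the robot touches nothing.
It fails at once if the board is lifted off its rails (more than 6 mm) or tipped up (height (world z) of board above 0.03 m or angle between board's own z axis and vertical above 0.3 rad).
It fails at once if a bystander (blue board, relay, cutters) is moved more than 15 mm (distance of any of blue_board, orange_relay, cutter from where it was at the start of the episode above 0.015 m).
It also fails if it takes over 35 s, if anything falls off the work surface, if the arm or the gripper's body presses on something with over 40 N, if the wrist force passes 120 N, or if a joint passes its speed limit or range.

### The arm

A 6-joint arm with a two-finger parallel gripper is mounted at the origin on a cart in front of the work surface, level with it; the furniture and walls round the work are solid. World frame = base frame: x ahead of the robot, y to its left, z up, the work surface at z = 0. Lengths are in m, angles in rad, forces in N, time in s.
With the tool pointing down it reaches from about 0.225 to 0.875 m from the base axis. Payload 3.4 kg.
Tool frame: the origin (TCP) lies between the finger pads; the fingertips stand 11 mm ahead of it and the grasp point (between the pads) lies 8 mm behind it; z points along the fingers, y is the line along which they close (so a half turn about z gives the same grasp; the last joint's range is limited). The gripper opens to 85 mm and grips with 20 to 120 N. Pads are 22 mm wide; open, the fingers measure 114 mm over their backs; the gripper's body (76 mm by 85 mm) begins 54 mm behind the grasp point. The pads swing forward as they close: fully open they stand 13 mm farther back than shut.
Start: joints at [1.038, 0.276, 1.505, -0, 1.361, -0.121], TCP at [0.23, 0.527, 0.219] pointing down, gripper open.
Joint ranges: [-2.89, 2.89], [-0.75, 2.08], [0.22, 2.7], [-1.18, 4.32], [0.11, 2.71], [-2.7, 2.7]. Speed limits (rad/s): [2.57, 2.57, 3.14, 3.14, 3.14, 3.14].

### API

Orientations are given as a unit quaternion [w, x, y, z].
In Python, from rig import manip, imaging gives the robot as it stands. The module is installed in compiled form; this text tells all that it offers.
- The arm moves only by the tool jog_arm, never from a script. Its argument "deltas" is one flat list of numbers, 7 for each row, row after row: the turn, a rotation vector about the world's x, y, z in degrees, then the shift along the world's x, y, z in mm, then the opening, from 0 (shut) to 1 (fully open). In form: [ax, ay, az, tx, ty, tz, gripper, ax, ay, az, tx, ty, tz, gripper, ...]. A call has 1 to 20 rows; each row is the pose to reach, as a shift and turn from the pose commanded when the call began; what a row does not reach only later rows make up. A row lasts 1/10 s, in which the tool goes at most 50 mm and 8.59 degrees, less where a joint would pass 70% of its speed; a pose out of reach is approached as far as the arm can. A call with a gripper value outside its range is refused whole. The fingers move at their own pace and stop on an object; "grip_force" is the grip in N (left out, the last holds). Time passes only in rows, so rows that repeat a pose let the fingers close. It gives the time, the measured TCP pose, the force, the opening and the grip force at its end, in the units of the state.
- manip.get_state(): the state, without advancing time (a new reading comes with each control period).
- imaging.get_image(name): name is "side" or "top"; returns the picture (400x640x3 uint8, blue, green, red); there is no depth.
- imaging.calibration(name): a dict with "mtx" (3x3 intrinsics, pixels), "dist" ([k1, k2, p1, p2, k3] as OpenCV has them; the pictures are not rectified), "cam_to_world" (4x4, takes a point from camera to world coordinates). Camera axes: x right, y down, z forward; pixel columns grow to the right and rows downward; lengths in m; the calibration is good to about 2 mm. A picture is of the moment at which its call begins. calibration takes no time and is no camera call.
- manip.sign_off(): hands the job in; it is judged then, once.
The state is a dict: "clock": time; "qpos": joint angles; "qd": joint speeds; "effort": joint torques, N m; "position": TCP position; "ee_rot": TCP orientation; "contact_force": force on the tool from outside, world axes, zero at the start; "moment": the same for the moment, N m; "width": finger opening in m; "gripper_force": force on a finger pad.
Only numpy, scipy, OpenCV 4.12 (cv2) and the standard library are available. Lean on these libraries where they do the work, as an engineer would, in place of code of your own. Each camera call takes 0.05 s, during which the arm holds its last target. There are 200 camera calls.

## Working session

There is one attempt and no reset: what is moved stays moved. The work goes in short steps, Python scripts to look and compute and a tool call to move; the robot and the scene stay as the last step left them, time stands still between calls to the robot, and variables do not carry over. Pictures are saved under pics/ and viewed, at most 10 in all, crops included, and the job is handed in when it is done.

Besides the shell and the picture viewer there is one more tool, called after "Emit:" by a JSON object that holds its "method" and its "body". jog_arm: Moves the arm, as the interface text tells. Its arguments: {"type":"object","properties":{"deltas":{"type":"array"},"grip_force":{"type":"number"}},"required":["deltas"]}

```bash
mkdir -p pics
python3 - <<'E'
from rig import manip, imaging
import cv2, numpy as np
for n in("top","side"):
    im=imaging.get_image(n); cv2.imwrite(f"pics/{n}0.png",im); c=imaging.calibration(n)
    print(n,c["mtx"],c["dist"],np.round(c["cam_to_world"],3))
s=manip.get_state(); print(s)
E
```

```text
top [[414.24307236   0.         324.40918567]
 [  0.         414.24307236 200.51777463]
 [  0.           0.           1.        ]] [-0.07360101  0.          0.          0.          0.        ] [[-0.007 -0.987  0.163  0.397]
 [-1.     0.005 -0.013 -0.178]
 [ 0.012 -0.163 -0.987  1.091]
 [ 0.     0.     0.     1.   ]]
side [[394.57353177   0.         315.35634644]
 [  0.         394.57353177 203.23349594]
 [  0.           0.           1.        ]] [-0.08367697  0.          0.          0.          0.        ] [[-0.976 -0.134  0.174  0.386]
 [-0.22   0.594 -0.774  0.596]
 [ 0.    -0.793 -0.609  0.691]
 [ 0.     0.     0.     1.   ]]
{'clock': 0.1, 'qpos': array([ 1.03800440e+00,  2.76552103e-01,  1.50602728e+00,  4.25413387e-05,
        1.36070372e+00, -1.20989001e-01]), 'qd': array([-1.30233864e-03,  1.41388039e-05, -4.23500675e-03,  4.03754422e-04,
       -2.12296292e-04, -1.52268476e-03]), 'effort': array([ 1.66685462e-03, -4.17700052e+01, -2.46403974e+01, -1.32833343e-04,
        5.73242680e-03, -2.49722768e-05]), 'position': array([0.22988019, 0.52650424, 0.21830636]), 'ee_rot': array([-2.91098828e-04,  2.04453950e-01,  9.78875818e-01, -7.93786444e-04]), 'contact_force': array([ 0.18868974, -0.63657716, -0.40785402]), 'moment': array([ 0.02560964,  0.03617954, -0.02818722]), 'gripper_force': 0.0, 'width': 0.0854716628827974}
```

View pics/top0.png

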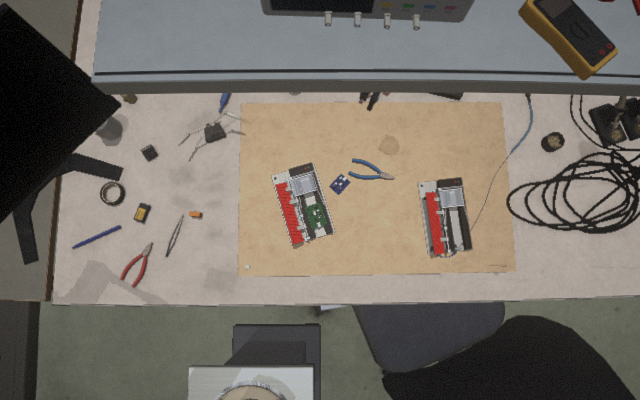

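View pics/side0.png

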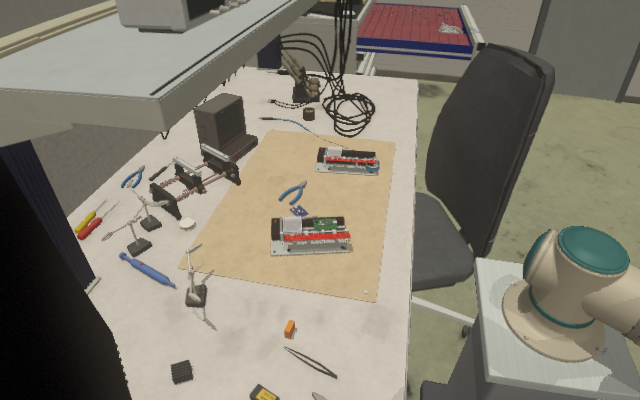

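Candidates: the left jig at (302,205), which holds the green board, and the right jig at (445,218), an empty look-alike. The robot's left is image left, so I take the one at (302,205). The blue board is at (340,183), the cutters at (373,170) and the relay at (196,215). Next I check with a crop and measure.

```bash
cat > h.py <<'E'
import cv2, numpy as np
from rig import manip, imaging
def ray(n,uv,z):
    c=imaging.calibration(n); T=np.array(c["cam_to_world"])
    p=cv2.undistortPoints(np.array(uv,float).reshape(-1,1,2),np.array(c["mtx"]),np.array(c["dist"])).reshape(-1,2)
    d=np.c_[p,np.ones(len(p))]@T[:3,:3].T; z=np.broadcast_to(z,len(p))
    return T[:3,3]+d*((z-T[2,3])/d[:,2])[:,None]
def proj(n,P):
    c=imaging.calibration(n); W=np.linalg.inv(np.array(c["cam_to_world"]))
    return cv2.projectPoints(np.array(P,float).reshape(-1,1,3),cv2.Rodrigues(W[:3,:3])[0],W[:3,3],np.array(c["mtx"]),np.array(c["dist"]))[0].reshape(-1,2)
def masks(n,im,box):
    x0,y0,x1,y1=box; h=cv2.cvtColor(im,cv2.COLOR_BGR2HSV); m={}
    m['red']=((h[...,0]<8)|(h[...,0]>172))&(h[...,1]>140)&(h[...,2]>70)
    m['green']=(h[...,0]>45)&(h[...,0]<90)&(h[...,1]>90)&(h[...,2]>30)
    for k in m:
        a=np.zeros(im.shape[:2],np.uint8); a[y0:y1,x0:x1]=m[k][y0:y1,x0:x1]; 
        cs=cv2.findContours(a,cv2.RETR_EXTERNAL,cv2.CHAIN_APPROX_NONE)[0]
        m[k]=max(cs,key=cv2.contourArea)
    return m
E
python3 - <<'E'
from h import *
t=cv2.imread("pics/top0.png"); s=cv2.imread("pics/side0.png")
A=cv2.resize(t[155:255,260:350],None,fx=5,fy=5,interpolation=cv2.INTER_CUBIC)
B=cv2.resize(s[205:265,262:362],None,fx=3.5,fy=3.5,interpolation=cv2.INTER_CUBIC)
C=np.zeros((500,800,3),np.uint8); C[:,:450]=A; C[:210,450:800]=B; cv2.imwrite("pics/crop1.png",C)
for n,im,b in(("top",t,(260,155,350,255)),("side",s,(262,205,362,265))):
    m=masks(n,im,b)
    for k in m:
        q=cv2.boxPoints(cv2.minAreaRect(m[k])); print(n,k,cv2.contourArea(m[k]),np.round(q,1).tolist(),"\n",np.round(ray(n,q,0.041 if k=='red' else 0.026),4).tolist())
print(proj("top",[[.23,.527,.219]]),proj("side",[[.23,.527,.219]]))
E
```

```text
top red 565.0 [[275.0, 184.89999389648438], [285.6000061035156, 181.6999969482422], [303.20001220703125, 240.60000610351562], [292.5, 243.6999969482422]] 
 [[0.6113, -0.0643, 0.041], [0.6196, -0.0918, 0.041], [0.4675, -0.1374, 0.041], [0.4596, -0.1105, 0.041]]
top green 0.0 [[309.0, 215.0], [309.0, 215.0], [309.0, 215.0], [309.0, 215.0]] 
 [[0.5345, -0.1518, 0.026], [0.5345, -0.1518, 0.026], [0.5345, -0.1518, 0.026], [0.5345, -0.1518, 0.026]]
side red 285.0 [[283.79998779296875, 235.0], [348.8999938964844, 231.3000030517578], [349.20001220703125, 237.1999969482422], [284.1000061035156, 240.8000030517578]] 
 [[0.6195, -0.0886, 0.041], [0.4659, -0.1369, 0.041], [0.4618, -0.1157, 0.041], [0.6128, -0.0685, 0.041]]
side green 11.0 [[325.0, 225.0], [335.0, 225.0], [335.0, 228.0], [325.0, 228.0]] 
 [[0.5317, -0.1647, 0.026], [0.5065, -0.1703, 0.026], [0.5044, -0.1587, 0.026], [0.5294, -0.1531, 0.026]]
[[-11.18534184 345.9850543 ]] [[498.13526967 590.80639519]]
```

View pics/crop1.png

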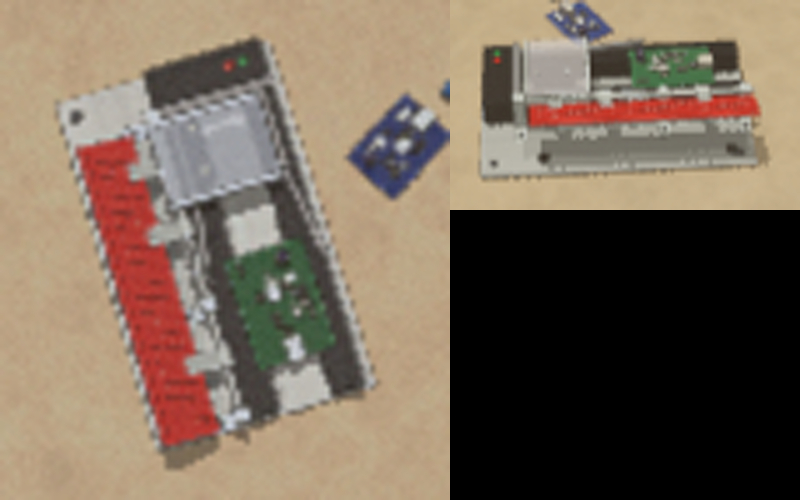

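The crop confirms it: a red bar on the left, the clear flap at crop (215,150), the green board lying before it with its centre at about (281,302), i.e. full image (316,215), and the white connector towards the robot. From the red bar I get a yaw of about 17.2° and a jig origin of about (0.592, -0.150). I'll check that against the plate corners and the board.

```bash
cat >> h.py <<'E'
YAW=np.deg2rad(17.2); O=np.array([.5924,-.1498])
R=np.array([[np.cos(YAW),-np.sin(YAW)],[np.sin(YAW),np.cos(YAW)]])
J=lambda P:(np.atleast_2d(P)[:,:2]-O)@R      # world->jig
Wd=lambda p:np.r_[R@np.array(p[:2])+O,p[2]]
E
python3 - <<'E'
from h import *
f=lambda a:np.array(a)/5+[260,155]-.4
print("plate RN,FL,RF z6/29",np.round(1e3*J(ray("top",f([[372,387],[57,105]]),.006))),np.round(1e3*J(ray("top",f([[262,38]]),.029))))
print("board",np.round(1e3*J(ray("top",f([[228,262],[300,240],[335,340],[262,368]]),.026))))
g=lambda a:(np.array(a)-[450,0])/3.5+[262,205]-.4
print("side plate FL,NL",np.round(1e3*J(ray("side",g([[480,178],[754,170]]),.006))))
print("side board",np.round(1e3*J(ray("side",g([[630,48],[713,46],[713,80],[632,86]]),.026))))
E
```

```text
plate RN,FL,RF z6/29 [[-116.  -34.]
 [  79.   81.]] [[ 75. -34.]]
board [[-33.  18.]
 [-33. -21.]
 [-88. -22.]
 [-91.  18.]]
side plate FL,NL [[  79.   84.]
 [-112.   91.]]
side board [[-33. -26.]
 [-96. -23.]
 [-91.  16.]
 [-32.  18.]]
```

Geometry agrees to within about 3 mm: plate corners at (-116,-34) and (79,81), board 57–60 × 40, origin x about -62. I'll move above the jig front with the fingers along jig y and part open.

Emit:
{"method": "jog_arm", "body": {"deltas": [0,0,8,49,-136,-10,0.56,0,0,16,98,-272,-20,0.56,0,0,24,148,-408,-30,0.56,0,0,32,197,-544,-40,0.56,0,0,40.8,246,-680,-58,0.56,0,0,40.8,246,-680,-58,0.56,0,0,40.8,246,-680,-58,0.56,0,0,40.8,246,-680,-58,0.56,0,0,40.8,246,-680,-58,0.56,0,0,40.8,246,-680,-58,0.56,0,0,40.8,246,-680,-58,0.56,0,0,40.8,246,-680,-58,0.56,0,0,40.8,246,-680,-58,0.56,0,0,40.8,246,-680,-58,0.56,0,0,40.8,246,-680,-58,0.56,0,0,40.8,246,-680,-58,0.56,0,0,40.8,246,-680,-58,0.56,0,0,40.8,246,-680,-58,0.56,0,0,40.8,246,-680,-58,0.56], "grip_force": 40}}

```text
clock: 2.0
position: [0.4756, -0.1517, 0.1612]
ee_rot: [-0.0, -0.15, 0.989, 0.0]
contact_force: [0.3, 0.4, 0.3]
width: 0.0479
gripper_force: 0.0
```

Emit:
{"method": "jog_arm", "body": {"deltas": [4.78,1.48,0,0,-2,-40,0.56,4.78,1.48,0,0,-2,-70,0.56,4.78,1.48,0,0,-2,-86,0.56,4.78,1.48,0,0,-2,-86,0.56]}}

```text
clock: 2.4
position: [0.4742, -0.1531, 0.0733]
ee_rot: [-0.009, -0.15, 0.988, 0.045]
contact_force: [0.1, 0.6, -0.2]
width: 0.0479
gripper_force: 0.0
```

Run:
```python
from h import *
t=imaging.get_image("top"); s=imaging.get_image("side")
A=cv2.resize(t[155:265,250:350],None,fx=4,fy=4,interpolation=cv2.INTER_CUBIC)
B=cv2.resize(s[180:270,270:370],None,fx=4,fy=4,interpolation=cv2.INTER_CUBIC)
C=np.zeros((440,800,3),np.uint8); C[:,:400]=A; C[:360,400:800]=B; cv2.imwrite("pics/c2.png",C)
S=manip.get_state(); p=S["position"]; print(p, J(p)*1e3,S["contact_force"])
```

```text
[ 0.47633615 -0.15428756  0.07568209] [[-112.20029088   30.03414142]] [0.40967563 0.00328011 0.55874943]
```

View pics/c2.png

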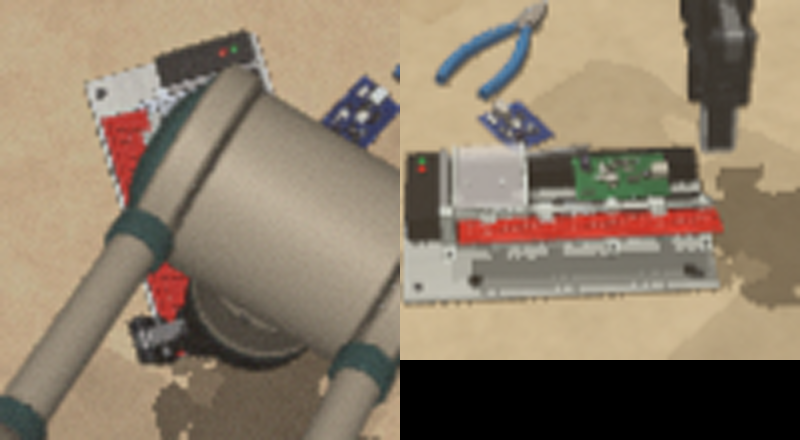

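The side crop shows the bar-side fingertip spanning (700–735, 150), hanging near the front end of the red bar and not touching. I'll compute its position.

Run:
```python
from h import *
uv=(np.array([[702,149],[735,151]])-[400,0])/4+[270,180]-.4
for z in(.06,.065,.07,.075,.08): print(z,np.round(1e3*J(ray("side",uv,z))).tolist())
```

```text
0.06 [[-111.0, 16.0], [-132.0, 19.0]]
0.065 [[-110.0, 22.0], [-131.0, 25.0]]
0.07 [[-109.0, 28.0], [-129.0, 31.0]]
0.075 [[-108.0, 34.0], [-128.0, 37.0]]
0.08 [[-107.0, 40.0], [-127.0, 43.0]]
```

Run:
```python
from h import *
s=imaging.get_image("side"); S=manip.get_state(); p=S["position"];print(p,J(p)*1e3)
P=[Wd((x,y,z)) for x,y,z in((-.101,.055,.070),(-.123,.055,.070),(-.101,.069,.071),(-.123,.069,.071),(-.101,-.007,.064),(-.123,-.007,.064))]
q=proj("side",P); print(np.round(q,1).tolist())
B=cv2.resize(s[150:250,310:390],None,fx=6,fy=6,interpolation=cv2.INTER_CUBIC)
for i,u in enumerate(q): cv2.circle(B,tuple(int(v) for v in (u-[310,150]+.5)*6),3,(0,0,255) if i<4 else (255,0,0),1)
cv2.imwrite("pics/c3.png",B)
```

```text
[ 0.47691535 -0.15468872  0.07624315] [[-111.76562258   29.479655  ]]
[[343.2, 224.2], [352.2, 223.7], [344.0, 227.6], [353.2, 227.2], [339.9, 210.2], [348.4, 209.8]]
```

View pics/c3.png

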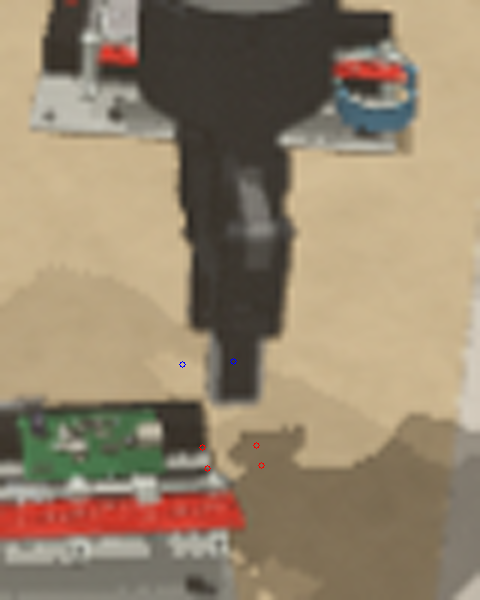

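The fingertip shows at (345–353, 217), about 8 rows above where I projected the bar-side tip. I'll cross-check with the top view, where the finger sits at crop (130–185, 315–365).

Run:
```python
from h import *
uv=np.array([[130,325],[140,362],[187,350]])/4+[250,155]-.4
for z in(.07,.095,.12): print(z,np.round(1e3*J(ray("top",uv,z))).tolist())
k=np.array([[290,232],[283,330]])/6+[310,150]-.4   # knuckle right edge side
for z in(.08,.1,.12): print(z,np.round(1e3*J(ray("side",k,z))).tolist())
```

```text
0.07 [[-91.0, 94.0], [-115.0, 95.0], [-116.0, 65.0]]
0.095 [[-94.0, 93.0], [-117.0, 93.0], [-118.0, 65.0]]
0.12 [[-96.0, 91.0], [-119.0, 92.0], [-120.0, 64.0]]
0.08 [[-158.0, -77.0], [-143.0, -6.0]]
0.1 [[-152.0, -49.0], [-138.0, 19.0]]
0.12 [[-146.0, -21.0], [-133.0, 45.0]]
```

Run:
```python
from h import *
k=np.array([[142,100],[332,100],[185,140]])/6+[310,150]-.4
for z in(.12,.14,.16,.18): print(z,np.round(1e3*J(ray("side",k,z))).tolist())
T=imaging.calibration("side")["cam_to_world"]; print(T[:3,3], J(T[:3,3])*1e3)
```

```text
0.12 [[-96.0, -128.0], [-182.0, -122.0], [-112.0, -94.0]]
0.14 [[-92.0, -97.0], [-175.0, -91.0], [-107.0, -64.0]]
0.16 [[-88.0, -65.0], [-168.0, -59.0], [-102.0, -33.0]]
0.18 [[-84.0, -34.0], [-161.0, -28.0], [-97.0, -3.0]]
[0.38592963 0.59591999 0.69134232] [[ 23.2787244  773.42512404]]
```

The image suggests the tip may be higher than the data says, so contact force will settle it. Lowering in stages.

Emit:
{"method": "jog_arm", "body": {"deltas": [0,0,0,0,0,-10,0.56,0,0,0,0,-18,0.56,0,0,0,0,-20,0.56,0,0,0,0,-20,0.56]}}

```text
invalid input
```

Emit:
{"method": "jog_arm", "body": {"deltas": [0,0,0,0,0,-5,0.56,0,0,0,0,-10,0.56,0,0,0,0,-10,0.56]}}

```text
invalid input
```

Emit:
{"method": "jog_arm", "body": {"deltas": [0,0,0,0,0,-10,0.56,0,0,0,0,-18,0.56,0,0,0,0,-20,0.56,0,0,0,0,-20,0.56]}}

```text
invalid input
```

Emit:
{"method": "jog_arm", "body": {"deltas": [0.0,0.0,0.01,0.0,0.0,-10.0,0.56,0.0,0.0,0.01,0.0,0.0,-18.0,0.56,0.0,0.0,0.01,0.0,0.0,-20.0,0.56,0.0,0.0,0.01,0.0,0.0,-20.0,0.56], "grip_force": 40}}

```text
clock: 2.95
position: [0.4758, -0.1548, 0.0547]
ee_rot: [-0.007, -0.15, 0.988, 0.044]
contact_force: [0.1, 0.3, 0.3]
width: 0.0483
gripper_force: 0.0
```

Run:
```python
from rig import manip
print(manip.get_state())
```

```text
{'clock': 2.95, 'qpos': array([-0.50016923,  0.34583291,  1.86290224,  0.07238879,  0.99796909,
       -2.41265989]), 'qd': array([-4.71930803e-06, -4.59415918e-03, -1.14124201e-02,  4.76394079e-04,
        5.53042168e-03,  3.20924115e-04]), 'effort': array([ 3.23430961e-02, -3.93557739e+01, -1.81790292e+01,  2.71707410e-01,
        3.38949328e-01, -2.29982681e-03]), 'position': array([ 0.47577317, -0.15484019,  0.05467876]), 'ee_rot': array([-0.00697468, -0.14952277,  0.98777499,  0.04353006]), 'contact_force': array([0.06512559, 0.25275999, 0.32010161]), 'moment': array([-0.01562048, -0.01556467, -0.0516174 ]), 'gripper_force': 0.0, 'width': 0.04825433644758502}
```

Emit:
{"method": "jog_arm", "body": {"deltas": [0.0,0.0,0.01,0.0,0.0,-5.0,0.56,0.0,0.0,0.01,0.0,0.0,-10.0,0.56,0.0,0.0,0.01,0.0,0.0,-10.0,0.56], "grip_force": 40}}

```text
clock: 3.25
position: [0.4756, -0.1548, 0.0444]
ee_rot: [-0.007, -0.15, 0.988, 0.044]
contact_force: [-0.6, 0.6, 0.1]
width: 0.0477
gripper_force: 0.0
```

Emit:
{"method": "jog_arm", "body": {"deltas": [0.0,0.0,0.01,0.0,0.0,-4.0,0.56,0.0,0.0,0.01,0.0,0.0,-8.0,0.56,0.0,0.0,0.01,0.0,0.0,-8.0,0.56], "grip_force": 40}}

```text
clock: 3.55
position: [0.4757, -0.1548, 0.0365]
ee_rot: [-0.007, -0.15, 0.988, 0.044]
contact_force: [0.2, 0.2, 0.7]
width: 0.0478
gripper_force: 0.0
```

Run:
```python
from h import *
s=imaging.get_image("side"); t=imaging.get_image("top")
C=np.zeros((600,800,3),np.uint8)
C[:,:480]=cv2.resize(s[170:270,290:370],None,fx=6,fy=6,interpolation=cv2.INTER_CUBIC)
C[:480,480:800]=cv2.resize(t[180:270,260:320],(320,480),interpolation=cv2.INTER_CUBIC)
cv2.imwrite("pics/c4.png",C); p=manip.get_state()["position"]; print(p,J(p)*1e3)
```

```text
[ 0.47610004 -0.15500121  0.03699373] [[-112.63687901   29.42222921]]
```

View pics/c4.png

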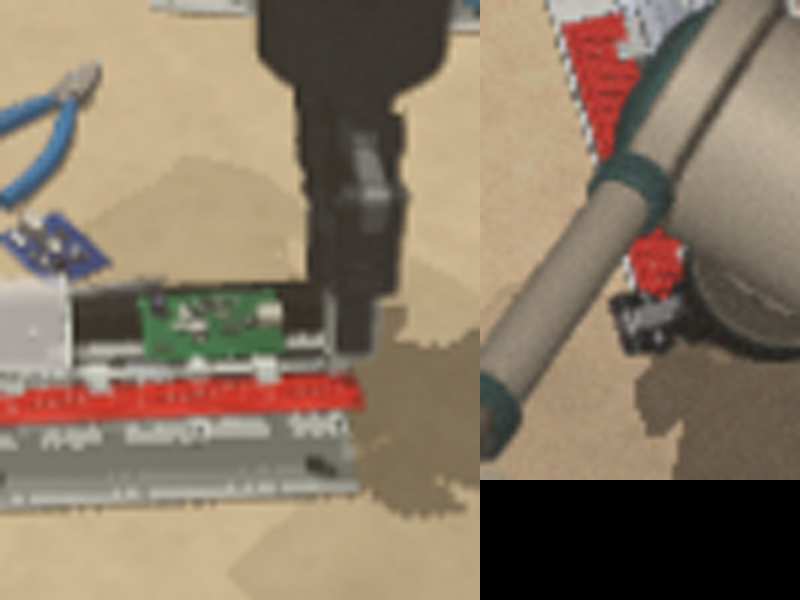

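The bar-side tip's lower edge is at crop row 355. That is still above the bar's inner edge at row 375, so no contact yet, which agrees with zero force. Continuing down.

Emit:
{"method": "jog_arm", "body": {"deltas": [0.0,0.0,0.01,0.0,0.0,-3.0,0.56,0.0,0.0,0.01,0.0,0.0,-6.0,0.56,0.0,0.0,0.01,0.0,0.0,-6.0,0.56], "grip_force": 40}}

```text
clock: 3.95
position: [0.4758, -0.1549, 0.0307]
ee_rot: [-0.007, -0.15, 0.988, 0.043]
contact_force: [0.6, -0.3, 0.3]
width: 0.0479
gripper_force: 0.0
```

Run:
```python
from h import *
uv=np.array([[262,310]])/4+[250,155]-.4
for z in(.2,.25): print(np.round(1e3*J(ray("top",uv,z))))
s=manip.get_state(); print(s["contact_force"],s["moment"])
```

```text
[[-118.   16.]]
[[-122.   17.]]
[ 0.62333953 -0.32118528  0.25831765] [-0.05407361 -0.04682948  0.01737762]
```

Emit:
{"method": "jog_arm", "body": {"deltas": [0.0,0.0,0.01,0.0,0.0,-2.0,0.56,0.0,0.0,0.01,0.0,0.0,-4.0,0.56,0.0,0.0,0.01,0.0,0.0,-4.0,0.56], "grip_force": 40}}

```text
clock: 4.25
position: [0.4759, -0.1549, 0.0268]
ee_rot: [-0.007, -0.15, 0.988, 0.043]
contact_force: [-0.5, -0.1, 0.2]
width: 0.0478
gripper_force: 0.0
```

Emit:
{"method": "jog_arm", "body": {"deltas": [0.0,0.0,0.01,0.0,0.0,-2.0,0.56,0.0,0.0,0.01,0.0,0.0,-4.0,0.56,0.0,0.0,0.01,0.0,0.0,-4.0,0.56], "grip_force": 40}}

```text
clock: 4.55
position: [0.4762, -0.1547, 0.0231]
ee_rot: [-0.007, -0.15, 0.988, 0.044]
contact_force: [-0.4, 0.4, 2.7]
width: 0.0477
gripper_force: 1.2
```

Contact at 2.7 N. That fits the bar spring, so the tips are about 20 mm higher than the data suggested. Pressing further.

Emit:
{"method": "jog_arm", "body": {"deltas": [0.0,0.0,0.01,0.0,0.0,-3.0,0.56,0.0,0.0,0.01,0.0,0.0,-6.0,0.56,0.0,0.0,0.01,0.0,0.0,-8.0,0.56,0.0,0.0,0.01,0.0,0.0,-8.0,0.56], "grip_force": 40}}

```text
clock: 4.95
position: [0.476, -0.1542, 0.015]
ee_rot: [-0.007, -0.15, 0.988, 0.044]
contact_force: [-0.5, 3.3, 6.1]
width: 0.0476
gripper_force: 2.8
```

Run:
```python
from h import *
s=imaging.get_image("side"); t=imaging.get_image("top")
C=np.zeros((600,800,3),np.uint8)
C[:,:480]=cv2.resize(s[170:270,270:350],None,fx=6,fy=6,interpolation=cv2.INTER_CUBIC)
C[:480,480:800]=cv2.resize(t[155:245,260:320],(320,480),interpolation=cv2.INTER_CUBIC)
cv2.imwrite("pics/c5.png",C); S=manip.get_state(); p=S["position"]; print(p,J(p)*1e3,S["contact_force"],S["moment"])
```

```text
[ 0.47605012 -0.15420775  0.01514465] [[-112.44992902   30.19496739]] [-0.82575564  3.45533932  6.34494661] [ 0.6621937   0.01191877 -0.01395973]
```

View pics/c5.png

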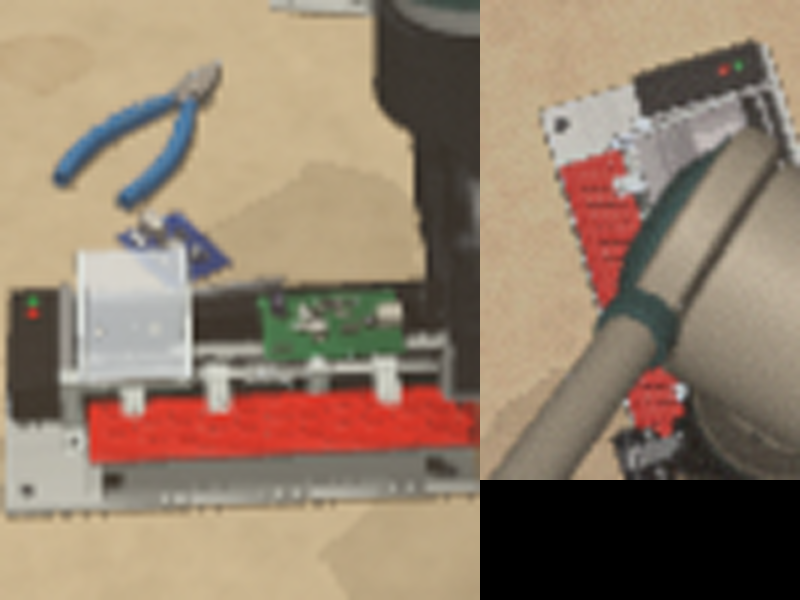

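The flap is open: its right edge now shows at crop (78–188, 251), with the bar well rotated. I'll estimate its angle.

Run:
```python
from h import *
c=imaging.calibration("side")
def onx(uv,x): # intersect ray with jig plane x
    a=ray("side",[uv],0.0)[0]; b=ray("side",[uv],.2)[0]
    ja,jb=J(a)[0],J(b)[0]; t=(x-ja[0])/(jb[0]-ja[0]); return ja[1]+t*(jb[1]-ja[1]), .2*t
g=lambda u:np.array(u)/6+[270,170]-.4
for z in(.05,.055,.06,.065,.07,.075): print(z,np.round(1e3*J(ray("side",[g([190,250]),g([78,252])],z))).tolist())
for a in(.2,.3,.4,.5,.6,.7):
    v=np.array([-56,9]); print(a,34+v[0]*np.cos(a)+v[1]*np.sin(a),31-v[0]*np.sin(a)+v[1]*np.cos(a), "bar out",34+44*np.cos(np.deg2rad(20)-a),31+44*np.sin(np.deg2rad(20)-a))
for z in(.02,.025,.03,.035): print("barout",z,np.round(1e3*J(ray("side",[g([95,463])],z))).tolist())
```

```text
0.05 [[-3.0, -28.0], [45.0, -30.0]]
0.055 [[-3.0, -22.0], [45.0, -24.0]]
0.06 [[-3.0, -15.0], [45.0, -18.0]]
0.065 [[-2.0, -9.0], [45.0, -11.0]]
0.07 [[-2.0, -3.0], [45.0, -5.0]]
0.075 [[-2.0, 3.0], [45.0, 1.0]]
0.2 -19.095704381953983 50.9460817250946 bar out 77.5120507390472 37.53463392108408
0.3 -16.83916153108188 56.147159975165465 bar out 77.94704655601885 33.158031279456516
0.4 -14.074650583383711 61.0969761153104 bar out 77.94293801076493 28.759866302634915
0.5 -10.829793618423047 65.74607321884872 bar out 77.49976615451155 24.384084001227638
0.6 -7.1370121743866655 70.04799904430908 bar out 76.62195901395322 20.074405745549026
0.7 -3.0332033027921392 73.95977017087108 bar out 75.31828734787395 15.87389241613959
barout 0.02 [[41.0, 70.0]]
barout 0.025 [[41.0, 76.0]]
barout 0.03 [[41.0, 81.0]]
barout 0.035 [[41.0, 86.0]]
```

Flap is about 0.42 rad. I'll lower 6 mm so the pushing tip gets below the board's underside.

Emit:
{"method": "jog_arm", "body": {"deltas": [0.0,0.0,0.01,0.0,0.0,-2.0,0.56,0.0,0.0,0.01,0.0,0.0,-4.0,0.56,0.0,0.0,0.01,0.0,0.0,-6.0,0.56,0.0,0.0,0.01,0.0,0.0,-6.0,0.56], "grip_force": 40}}

```text
clock: 5.45
position: [0.4763, -0.1548, 0.0093]
ee_rot: [-0.006, -0.15, 0.988, 0.043]
contact_force: [0.0, 1.8, 8.0]
width: 0.0477
gripper_force: 3.7
```

Emit:
{"method": "jog_arm", "body": {"deltas": [0.0,0.0,0.01,3.8,1.2,0.0,0.56,0.0,0.0,0.01,7.6,2.4,0.0,0.56,0.0,0.0,0.01,11.5,3.5,0.0,0.56,0.0,0.0,0.01,15.3,4.7,0.0,0.56,0.0,0.0,0.01,19.1,5.9,0.0,0.56,0.0,0.0,0.01,22.9,7.1,0.0,0.56,0.0,0.0,0.01,26.7,8.3,0.0,0.56,0.0,0.0,0.01,28.7,8.9,0.0,0.56,0.0,0.0,0.01,28.7,8.9,0.0,0.56], "grip_force": 40}}

```text
clock: 6.35
position: [0.5016, -0.145, 0.0086]
ee_rot: [-0.01, -0.151, 0.987, 0.045]
contact_force: [-5.3, 1.4, 6.4]
width: 0.0476
gripper_force: 3.4
```

Run:
```python
from h import *
s=imaging.get_image("side")
cv2.imwrite("pics/c6.png",cv2.resize(s[190:270,262:362],None,fx=6,fy=6,interpolation=cv2.INTER_CUBIC)); S=manip.get_state(); p=S["position"]; print(p,J(p)*1e3,S["contact_force"],S["moment"])
```

```text
[ 0.50157358 -0.1449921   0.00858769] [[-85.34277796  31.4509895 ]] [-5.65694968  1.81832542  5.38966241] [0.43811036 0.89271772 0.1556215 ]
```

View pics/c6.png

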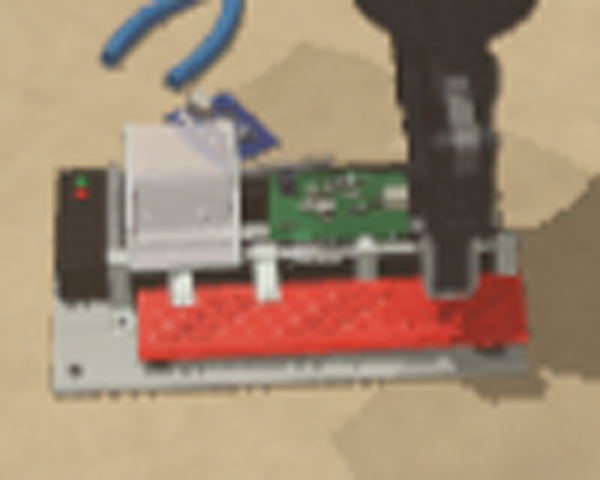

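The side view shows the flap wide open, the bar down and the green board moved to crop x 270–410 with the finger behind it. Its leading edge has moved about 17 mm. Continuing.

Emit:
{"method": "jog_arm", "body": {"deltas": [0.0,0.0,0.01,3.8,1.2,0.0,0.56,0.0,0.0,0.01,7.6,2.4,0.0,0.56,0.0,0.0,0.01,11.5,3.5,0.0,0.56,0.0,0.0,0.01,15.3,4.7,0.0,0.56,0.0,0.0,0.01,19.1,5.9,0.0,0.56,0.0,0.0,0.01,22.9,7.1,0.0,0.56,0.0,0.0,0.01,26.7,8.3,0.0,0.56,0.0,0.0,0.01,30.6,9.5,0.0,0.56,0.0,0.0,0.01,34.4,10.6,0.0,0.56,0.0,0.0,0.01,38.2,11.8,0.0,0.56,0.0,0.0,0.01,42.0,13.0,0.0,0.56,0.0,0.0,0.01,45.8,14.2,0.0,0.56,0.0,0.0,0.01,47.8,14.8,0.0,0.56,0.0,0.0,0.01,47.8,14.8,0.0,0.56], "grip_force": 40}}

```text
clock: 7.8
position: [0.5495, -0.1304, 0.0086]
ee_rot: [-0.01, -0.151, 0.987, 0.045]
contact_force: [-5.8, 1.9, 6.2]
width: 0.048
gripper_force: 3.4
```

Run:
```python
from h import *
s=imaging.get_image("side")
cv2.imwrite("pics/c7.png",cv2.resize(s[190:270,262:362],None,fx=6,fy=6,interpolation=cv2.INTER_CUBIC)); S=manip.get_state(); p=S["position"]; print(p,J(p)*1e3,S["contact_force"],S["moment"])
```

```text
[ 0.54949626 -0.13034707  0.00860475] [[-35.23262361  31.26993959]] [-5.46098193  1.72591346  5.92678747] [0.43592871 0.85517088 0.20157401]
```

View pics/c7.png

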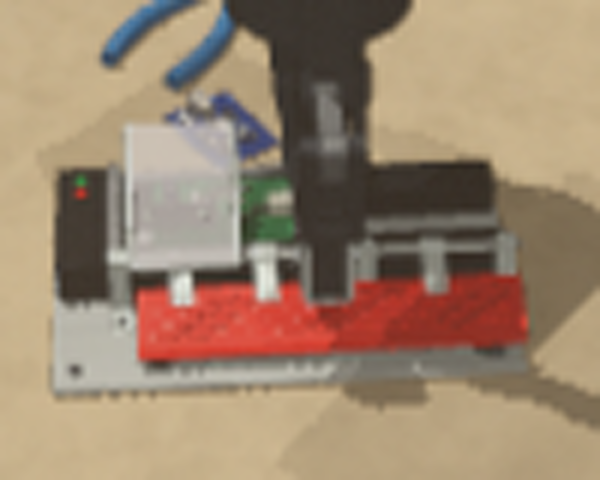

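The board is mostly under the flap, with its rear end at crop about (295,200), and the force is steady at about 6 N. Now I creep to the stop watching Fx.

Emit:
{"method": "jog_arm", "body": {"deltas": [0.0,0.0,0.01,2.9,0.9,0.0,0.56,0.0,0.0,0.01,5.7,1.8,0.0,0.56,0.0,0.0,0.01,8.6,2.7,0.0,0.56,0.0,0.0,0.01,10.5,3.2,0.0,0.56,0.0,0.0,0.01,10.5,3.2,0.0,0.56], "grip_force": 40}}

```text
clock: 8.35
position: [0.5599, -0.1272, 0.0086]
ee_rot: [-0.01, -0.151, 0.987, 0.045]
contact_force: [-6.2, 1.2, 5.5]
width: 0.0481
gripper_force: 3.4
```

Emit:
{"method": "jog_arm", "body": {"deltas": [0.0,0.0,0.01,1.0,0.3,0.0,0.56,0.0,0.0,0.01,1.9,0.6,0.0,0.56,0.0,0.0,0.01,1.9,0.6,0.0,0.56], "grip_force": 40}}

```text
clock: 8.65
position: [0.5615, -0.1267, 0.0086]
ee_rot: [-0.01, -0.151, 0.987, 0.045]
contact_force: [-4.9, 1.0, 5.7]
width: 0.0477
gripper_force: 3.5
```

Emit:
{"method": "jog_arm", "body": {"deltas": [0.0,0.0,0.01,1.0,0.3,0.0,0.56,0.0,0.0,0.01,1.9,0.6,0.0,0.56,0.0,0.0,0.01,1.9,0.6,0.0,0.56], "grip_force": 40}}

```text
clock: 8.95
position: [0.5621, -0.1265, 0.0085]
ee_rot: [-0.011, -0.151, 0.987, 0.044]
contact_force: [-8.5, 0.1, 7.0]
width: 0.048
gripper_force: 5.3
```

Force is rising and motion has stalled at TCP x about -22, which matches home. One more nudge to confirm.

Emit:
{"method": "jog_arm", "body": {"deltas": [0.0,0.0,0.01,1.0,0.3,0.0,0.56,0.0,0.0,0.01,1.9,0.6,0.0,0.56,0.0,0.0,0.01,1.9,0.6,0.0,0.56,0.0,0.0,0.01,1.9,0.6,0.0,0.56], "grip_force": 40}}

```text
clock: 9.35
position: [0.5622, -0.1264, 0.0084]
ee_rot: [-0.013, -0.152, 0.987, 0.044]
contact_force: [-11.8, -2.4, 9.7]
width: 0.0478
gripper_force: 6.8
```

Firmly home: Fx about -12 N, no motion. Backing off along the channel, then lifting.

Emit:
{"method": "jog_arm", "body": {"deltas": [0.0,0.0,0.01,-3.8,-1.2,0.0,0.56,0.0,0.0,0.01,-7.6,-2.4,0.0,0.56,0.0,0.0,0.01,-11.5,-3.5,0.0,0.56,0.0,0.0,0.01,-13.4,-4.1,0.0,0.56,0.0,0.0,0.01,-13.4,-4.1,5.0,0.56,0.0,0.0,0.01,-13.4,-4.1,10.0,0.56,0.0,0.0,0.01,-13.4,-4.1,15.0,0.56,0.0,0.0,0.01,-13.4,-4.1,20.0,0.56,0.0,0.0,0.01,-13.4,-4.1,30.0,0.56,0.0,0.0,0.01,-13.4,-4.1,45.0,0.56,0.0,0.0,0.01,-13.4,-4.1,70.0,0.56,0.0,0.0,0.01,-40.0,-20.0,110.0,0.56,0.0,0.0,0.01,-80.0,-20.0,140.0,0.56,0.0,0.0,0.01,-120.0,-20.0,150.0,0.56,0.0,0.0,0.01,-150.0,-20.0,150.0,0.56,0.0,0.0,0.01,-150.0,-20.0,150.0,0.56,0.0,0.0,0.01,-150.0,-20.0,150.0,0.56], "grip_force": 40}}

```text
clock: 11.05
position: [0.4186, -0.1467, 0.1597]
ee_rot: [-0.006, -0.15, 0.988, 0.043]
contact_force: [1.3, -0.7, 0.2]
width: 0.0478
gripper_force: 0.0
```

Run:
```python
from h import *
s=imaging.get_image("side");t=imaging.get_image("top")
C=np.zeros((440,800,3),np.uint8)
C[:320,400:]=cv2.resize(s[190:270,262:362],None,fx=4,fy=4,interpolation=cv2.INTER_CUBIC)
C[:,:400]=cv2.resize(t[155:265,250:350],None,fx=4,fy=4,interpolation=cv2.INTER_CUBIC)
cv2.imwrite("pics/c8.png",C); S=manip.get_state(); print(S["position"],S["contact_force"],S["clock"])
```

```text
[ 0.41975994 -0.1467948   0.15930456] [0.393938   0.26546829 0.43104909] 11.15
```

View pics/c8.png

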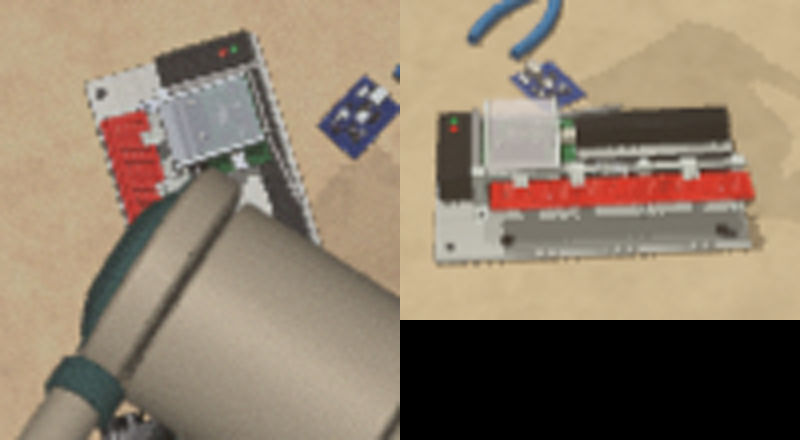

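The top view shows the board under the closed flap at crop (215,120), with only its rear strip showing at (240,160). The side view shows the flap shut and the bar back up. The arm is clear, so I'm handing in.

```bash
python3 -c "
from rig import manip
print(manip.sign_off())"
```

```text
the job is handed in; nothing more can be done
None
```

I pushed the green board home against the end stop while the red bar held the flap open, then let the flap close on it and handed the job in at about 11 s. The last pictures show the board home and the flap shut, but sign-off returned no verdict and I did not measure the pin force.

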